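# Check a lidded drawer insert under the bridge gauge

### The job

Press the proud lid of the smoky drawer insert gently down until it is fully shut, then check that the insert clears the drawer height: take it by its open tail and push it, lid end first, under the steel bridge bar until you feel it meet the sprung stop behind the bar, and keep it lightly pressed against the stop for about a second. Let go and leave it standing flat there with the whole lid past the bar; force nothing and do not disturb the other things on the cart.

Things in the scene. Friction and masses are not known exactly. Their poses are not given: they have to be found in the camera images.
- insert_center (a point): Drawer insert: dark smoky acrylic box, 190 long (its x) x 56 wide (y), walls 34 high, 4 thick, about 0.3 kg, loose on the cart top. This point: its centre, 17 mm above its underside. +x points to the lidded end, which goes first; z up. A pale lid covers the front, 10 to 95 mm ahead of this point; behind is the open tail. 40 mm high with the lid shut. Drags with 1 to 3 N when slid.
- insert_grip (a point): Point on the open tail where to grip the insert across its 56 mm width (fingers on the outer long walls): 75 mm behind insert_center, 24 mm above the underside. Same axes. Gripped here, the fingers stay in front of the bar to the end
- lid_seat (a point): On the insert, 52.5 mm ahead of insert_center: where the middle of the lid's top lies when shut, 40 mm above the cart top. The lid is a frosted pale plate 85 x 56 x 6. Press here, straight down
- lid (a joint): How far the tight press-in lid stands above shut, m: 0 = shut; starts 0.006 to 0.011. It slides straight down, takes about 6 N to move, stays where it is left and stops solidly at 0; more than 40 N on it breaks it
- gauge: Bridge gauge fixed to the cart: a square steel bar on two posts. Origin on the cart top below the bar's middle; +x is the direction to push the insert, y along the bar, z up. Free width between the posts 80 mm; behind the bar two rails 10 mm high, 80 mm apart, run along +x for 190 mm and carry a sprung stop. Over 20 N between the insert and any part of the gauge or stop damages it
- bar_under (a point): Middle of the bar's underside, 43 mm above the cart top: the shut insert passes with 3 mm to spare, a proud lid catches. The bar is 14 deep (gauge x), 12 high (top at 55 mm), 108 long
- stop_zone (a point): Middle of the zone, 118 mm beyond the gauge origin, in which the stop may be clamped. Its rubber pad (44 wide, 10 to 30 mm above the cart top) waits anywhere within 15 mm before or after this point along gauge x and is not measured: feel for it. insert_center is then 8 to 38 mm past the bar's middle. The pad yields 1 mm per 5 N, at most 8 mm; 4 to 12 N is a good light pressure
- cup: white ceramic cup, 72 mm across, 60 high; a bystander to leave alone; origin at the centre of its underside
- tamper: steel tamper standing on its 58 mm foot, 86 high; a bystander to leave alone; origin at the centre of its underside
- jug: mug-shaped steel milk jug with a side handle, 80 mm across, 95 high; a bystander to leave alone; origin at the centre of its underside
- canister: frosted canister with a steel cap, 90 mm across, 130 high; a bystander to leave alone; origin at the centre of its underside
- spoon: steel spoon lying flat, 150 long; a bystander to leave alone
- portafilter: portafilter, steel basket 68 mm across and 26 high with a black handle 125 mm long along its own -x; a bystander to leave alone
Not all that is in view belongs to the job. There is more than one size of the part that bears insert_center; the job needs the middle-sized.

How it is judged:
By the outcome, as a careful person would: the job done as asked, in the order asked, and still so for the second after the job is handed in, with the robot touching nothing.
It also fails if it takes over 58 s, if anything falls off the work surface, if the arm or the gripper's body presses on something with over 40 N, if the wrist force passes 120 N, or if a joint passes its speed limit or range.

### The arm

A 7-joint arm with a two-finger parallel gripper is mounted at the origin on the work surface. World frame = base frame: x ahead of the robot, y to its left, z up, the work surface at z = 0. Lengths are in mm, angles in rad, forces in N, time in s.
With the tool pointing down it reaches from about 400 to 875 mm from the base axis. Payload 4.4 kg.
Tool frame: the origin (TCP) lies midway between the tips of the shut fingers; the grasp point (between the pads) lies 19 mm behind it (ctrl.pinch_z is the distance from the TCP to the grasp point, in mm); z points along the fingers, y is the line along which they close (so a half turn about z gives the same grasp; the last joint's range is limited). The gripper opens to 85 mm and grips with 20 to 120 N. Pads are 22 mm wide; open, the fingers measure 114 mm over their backs; the gripper's body (76 mm by 85 mm) begins 54 mm behind the grasp point. The pads swing forward as they close: fully open they stand 13 mm farther back than shut.
Start: joints at [1.139, 0.628, 0.038, 1.517, -0.027, 0.996, -0.02], TCP at [232.532, -606.998, 202.413] pointing down, gripper open.
Joint ranges: [-3.06, 3.06], [-0.37, 2.12], [-1.25, 1.32], [0.18, 2.47], [-1.1, 4.24], [0.23, 1.98], [-2.94, 2.94]. Speed limits (rad/s): [2.57, 2.57, 3.14, 3.14, 3.14, 3.14, 3.14].

### API

Orientations are given as [roll, pitch, yaw] about the fixed x, y, z axes, in that order (R = Rz(yaw) Ry(pitch) Rx(roll)).
In Python, from cell import read_state, cams, order, ctrl gives the robot as it stands.
- The arm moves only by the tool move_arm, never from a script. Its argument "targets" is text: rows parted by semicolons, each of 7 numbers parted by spaces: the gripper's target within -1 to 1 (fully open at 1, half-way at 0, shut at -1), then the shift along the tool's x, y, z in cm, then the turn, a rotation vector about the tool's x, y, z in degrees. A call has 1 to 5 rows; each row shifts and turns the commanded pose from where the row before left it, along the tool's axes as they then stand; what a row does not reach is not made up. A row lasts 1/12 s, in which the tool goes at most 41.7 mm and 7.16 degrees, less where a joint would pass 70% of its speed; a pose out of reach is approached as far as the arm can. A call with a gripper value outside its range is refused whole. The fingers move at their own pace and stop on an object; the grip force is fixed at half the most. Time passes only in rows, so rows that do not move let the fingers close. It gives the time, the measured TCP pose, the force, the opening and the grip force at its end, in the units of the state.
- read_state(): the state, without advancing time (a new reading comes with each control period).
- cams.get_image(name): name is "scene" or "top" or "wrist"; returns a dict with "color" (420x560x3 uint8, red, green, blue), "fovy" (degrees; the focal length in pixels is half the picture's height over the tangent of half this angle, whatever the lens; pixels are square), "cx", "cy" (the principal point, pixels), "rvec" (rotation vector, rad) and "tvec" (3), from world to camera coordinates, as OpenCV has them. Camera axes: x right, y down, z forward; pixel columns grow to the right and rows downward; lengths in mm; the calibration is good to about 2 mm. A picture is of the moment at which its call begins. There is no depth.
- order.finish_job(): hands the job in; it is judged then, once.
The state is a dict: "clock": time; "qpos": joint angles; "qd": joint speeds; "tau": joint torques, N m; "eef_pos": TCP position; "tool_rot": TCP orientation; "force": force on the tool from outside, world axes, zero at the start; "torque": the same for the moment, N m; "width": finger opening in mm; "gripper_force": force on a finger pad.
Only numpy, scipy, OpenCV 4.12 (cv2) and the standard library are available. Lean on these libraries where they do the work, as an engineer would, in place of code of your own. Each camera call takes 0.05 s, during which the arm holds its last target. There are 200 camera calls.

## Working session

There is one attempt and no reset: what is moved stays moved. The work goes in short steps, Python scripts to look and compute and a tool call to move; the robot and the scene stay as the last step left them, time stands still between calls to the robot, and variables do not carry over. Pictures are saved under pics/ and viewed, at most 10 in all, crops included, and the job is handed in when it is done.

Besides the shell and the picture viewer there is one more tool, called by a JSON object that holds its "name" and its "arguments". move_arm: Moves the arm, as the interface text tells. Its arguments: {"type":"object","properties":{"targets":{"type":"string"}},"required":["targets"]}

```bash
mkdir -p pics
cat > h.py <<'E'
from cell import read_state, cams, order, ctrl
import numpy as np, cv2
def snap(n,f=None):
    d=cams.get_image(n); 
    if f: cv2.imwrite('pics/'+f,d['color'][:,:,::-1]); np.save('pics/'+n+'.npy',d,allow_pickle=True)
    return d
def load(n): return np.load('pics/'+n+'.npy',allow_pickle=True).item()
def K(d):
    f=210/np.tan(np.radians(d['fovy'])/2); return np.array([[f,0,d['cx']],[0,f,d['cy']],[0,0,1]])
def ray(d,u,v,z):
    R=cv2.Rodrigues(np.array(d['rvec'],float))[0]; t=np.array(d['tvec'],float).ravel(); c=-R.T@t
    r=R.T@np.linalg.inv(K(d))@[u,v,1]; return (c+r*(z-c[2])/r[2]).round(1)
def proj(d,p):
    return cv2.projectPoints(np.array(p,float).reshape(-1,3),np.array(d['rvec'],float),np.array(d['tvec'],float),K(d),None)[0].reshape(-1,2).round(1)
def crop(n,f,x0,y0,x1,y1,s):
    im=load(n)['color'][y0:y1,x0:x1,::-1]; cv2.imwrite('pics/'+f,cv2.resize(im,None,fx=s,fy=s,interpolation=cv2.INTER_CUBIC))
E
python3 - <<'E'
from h import *
for n in('scene','top'):
    d=snap(n,n+'1.png'); print(n,d['fovy'],d['cx'],d['cy'],d['rvec'],d['tvec'])
a=load('scene')['color'];b=load('top')['color']
s=read_state();print(s['clock'],s['tool_rot'],s['force'],s['width'])
E
```

```text
scene 47.13781611812934 279.71404438312567 205.84754050994104 [ 1.22643202  2.38876925 -0.89996098] [ 333.19021094 -325.59031464 1505.50004681]
top 55.05120647382257 278.14680980136126 211.21499480548903 [ 2.12396807 -2.14504522  0.13184399] [ 46.63729406 578.69901585 999.67306848]
0.1 [-3.13992403e+00  3.74151282e-05  3.65777247e-01] [-0.14883987 -0.12238961 -0.15240595] 85.16695980809268
```

View pics/top1.png

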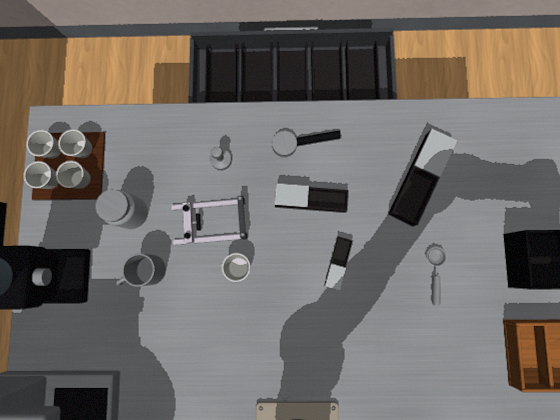

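View pics/scene1.png

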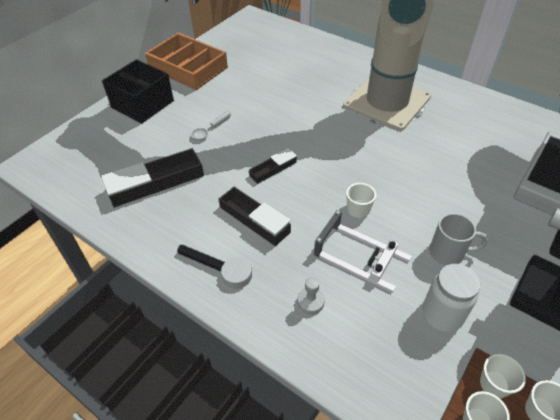

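The three inserts in the top view are the large one at (422,175), the medium one at (312,195) and the small one at (338,262). The medium one fits: at about 72 px it is the middle length, and it lies lid-left facing the gauge. The gauge bar runs roughly (241,200)–(245,237), with the stop near (188,222). I'll confirm this in enlarged crops.

Run:
```python
from h import *
crop('top','c1.png',165,165,365,285,4)
crop('scene','c2.png',210,180,420,300,3.8)
d=load('top');print(proj(d,[[232,-607,202],[0,0,0],[600,0,0]]))
print(ray(d,275,194,34),ray(d,348,199,34))
```

```text
[[595.9 364.9]
 [296.9 444.5]
 [293.6 205.7]]
[626.3  49.   34. ] [ 610.6 -141.6   34. ]
```

View pics/c1.png

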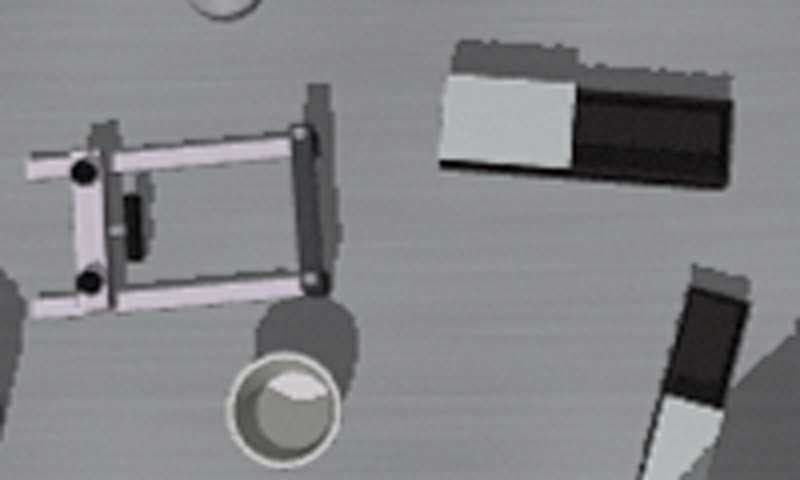

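View pics/c2.png

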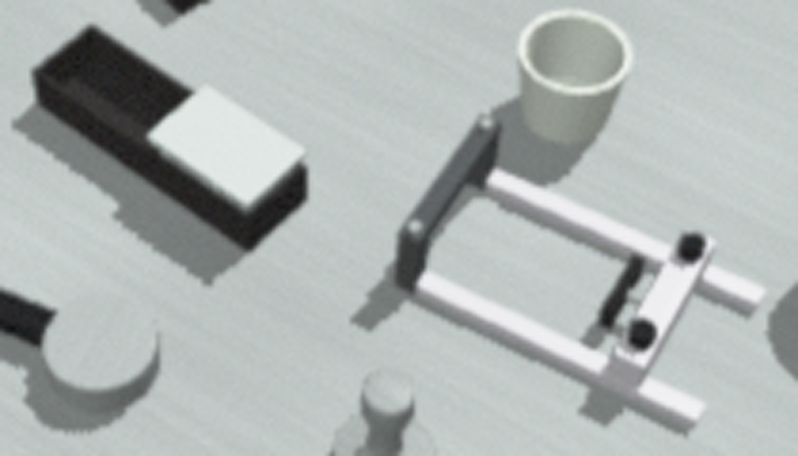

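Crop 1 shows the medium insert with its lid corners at (447,75), (578,82), (570,168) and (440,160), and the bar posts at (301,131) and (316,284). Crop 2 shows the same parts from the side, with the lid visibly proud. The medium insert is the one meant. Next I fit both poses from the two views.

```bash
cat > fit.py <<'E'
from h import *
from scipy.optimize import least_squares
T=load('top');S=load('scene')
t=lambda l:np.array(l,float)/4+[165,165]-.375
s=lambda l:np.array(l,float)/3.8+[210,180]-.37
def tr(p,L): 
    c,n=np.cos(p[2]),np.sin(p[2]); L=np.array(L,float)
    return np.c_[p[0]+c*L[:,0]-n*L[:,1],p[1]+n*L[:,0]+c*L[:,1],L[:,2]]
def mi(p): h=40+p[3]; return [(95,-28,h),(95,28,h),(10,-28,h),(10,28,h),(-95,-28,34),(-95,28,34)]
it=t([(447,75),(440,160),(578,82),(570,168),(733,100),(727,188)])
is_=s([(250,208),(305,152),(148,135),(205,85),(35,72),(93,27)])
def mg(p): return [(0,-p[3],55),(0,p[3],55),(p[4],-p[5],10),(p[4],p[5],10)]
gt=t([(301,131),(316,284),(28,167),(32,307)]); gs=s([(413,227),(486,122),(702,412),(760,295)])
def run(m,a,b,p0):
    f=lambda p:np.r_[(proj(T,tr(p,m(p)))-a).ravel(),(proj(S,tr(p,m(p)))-b).ravel()]
    r=least_squares(f,p0,diff_step=1e-3,x_scale=[10,10,.1,5]+[5]*(len(p0)-4)); print(r.x.round(3),r.fun.round(1)); return r.x
i=run(mi,it,is_,[610,-45,1.6,8]); g=run(mg,gt,gs,[560,140,1.6,47,190,45])
c,n=np.cos(g[2]),np.sin(g[2]);dx=i[:2]-g[:2]
print('insert in gauge',c*dx[0]+n*dx[1],-n*dx[0]+c*dx[1],'dyaw deg',np.degrees(i[2]-g[2]))
print('seat',tr(i,[(52.5,0,40)]),'grip',tr(i,[(-75,0,24)]))
print('cup',ray(T,165+284/4,165+408/4,60),'pad',ray(T,165+140/4,165+228/4,30),'stopx')
E
python3 fit.py
```

```text
[615.273 -46.311   1.483   8.   ] [-0.4  0.  -0.4 -0.  -0.5  0.7 -0.   0.5  0.5  0.3  0.8 -0.6 -1.  -0.5
  0.2 -0.1 -1.   0.3 -0.2  0.1 -1.4 -0.4 -0.9 -1. ]
[564.593 135.677   1.64   47.059 190.337  44.299] [ 0.   1.1 -1.4 -0.7 -0.1  1.7  0.2 -0.4 -0.3  0.1 -0.2  0.6 -0.7 -0.9
 -0.6  1.4]
insert in gauge -185.0438704720764 -38.03756204155225 dyaw deg -8.979627172771727
seat [[619.87953492   5.98597972  40.        ]] grip [[ 608.69118404 -121.02217279   24.        ]]
cup [436.9 147.1  60. ] pad [554.9 246.4  30. ] stopx
```

```bash
sed -i 's/reshape(-1,2).round(1)/reshape(-1,2)/' h.py
cat >> h.py <<'E'
def plan(x,y,z,yaw,N,start=None):
    s=read_state(); p=np.array(s['eef_pos']) if start is None else np.array(start[:3]); y0=s['tool_rot'][2] if start is None else start[3]
    dy=(yaw-y0+np.pi)%(2*np.pi)-np.pi; w=dy/N
    D=(x-p[0])+1j*(y-p[1]); v=D/sum(np.exp(1j*(y0+k*w)) for k in range(N))
    print(N,'rows: x %.3f y %.3f z %.3f cm, rz %.3f deg'%(v.real/10,-v.imag/10,-(z-p[2])/N/10,-np.degrees(w)), 'from',p.round(1),'yaw %.3f'%y0,'t',round(s['clock'],2))
E
python3 fit.py; python3 -c "
from h import *
plan(620,-10,150,1.483,20)"
```

```text
[615.242 -45.239   1.479   8.883] [-0.8 -0.1 -0.9 -0.2 -0.9  0.6 -0.4  0.4  0.1  0.4  0.4 -0.5 -0.8 -0.4
  0.5 -0.  -0.7  0.3  0.2  0.  -1.  -0.3 -0.5 -0.9]
[564.645 134.997   1.641  48.649 191.563  47.06 ] [ 0.2  0.5 -1.1 -0.1 -0.4  0.9  0.   0.8 -0.9  0.5 -0.2 -0.  -0.9  0.1
  0.1  0.6]
insert in gauge -183.35722990467409 -37.75341465407478 dyaw deg -9.314348706073316
seat [[620.06229496   7.03948545  40.        ]] grip [[ 608.3558217  -119.92195942   24.        ]]
cup [436.9 147.1  60. ] pad [554.9 246.4  30. ] stopx
20 rows: x 3.730 y -0.367 z 0.258 cm, rz -3.201 deg from [ 232.3 -606.4  201.6] yaw 0.366 t 0.1
```

{"name": "move_arm", "arguments": {"targets": "-1 3.73 -0.37 0.26 0 0 -3.2; -1 3.73 -0.37 0.26 0 0 -3.2; -1 3.73 -0.37 0.26 0 0 -3.2; -1 3.73 -0.37 0.26 0 0 -3.2; -1 3.73 -0.37 0.26 0 0 -3.2"}}

```text
clock: 0.52
eef_pos: [390.5, -504.0, 188.8]
tool_rot: [-3.141, -0.0, 0.648]
force: [-0.2, 1.0, -0.4]
width: 25.5
gripper_force: 0.0
```

{"name": "move_arm", "arguments": {"targets": "-1 3.73 -0.37 0.26 0 0 -3.2; -1 3.73 -0.37 0.26 0 0 -3.2; -1 3.73 -0.37 0.26 0 0 -3.2; -1 3.73 -0.37 0.26 0 0 -3.2; -1 3.73 -0.37 0.26 0 0 -3.2"}}

```text
clock: 0.93
eef_pos: [512.7, -362.6, 175.8]
tool_rot: [-3.141, -0.0, 0.927]
force: [-0.5, -0.8, -0.5]
width: 0.1
gripper_force: 0.0
```

{"name": "move_arm", "arguments": {"targets": "-1 3.73 -0.37 0.26 0 0 -3.2; -1 3.73 -0.37 0.26 0 0 -3.2; -1 3.73 -0.37 0.26 0 0 -3.2; -1 3.73 -0.37 0.26 0 0 -3.2; -1 3.73 -0.37 0.26 0 0 -3.2"}}

```text
clock: 1.35
eef_pos: [591.1, -193.1, 162.9]
tool_rot: [-3.141, -0.0, 1.206]
force: [0.3, -0.0, 0.3]
width: -0.1
gripper_force: 0.0
```

{"name": "move_arm", "arguments": {"targets": "-1 3.73 -0.37 0.26 0 0 -3.2; -1 3.73 -0.37 0.26 0 0 -3.2; -1 3.73 -0.37 0.26 0 0 -3.2; -1 3.73 -0.37 0.26 0 0 -3.2; -1 3.73 -0.37 0.26 0 0 -3.2"}}

```text
clock: 1.77
eef_pos: [619.8, -8.5, 149.9]
tool_rot: [-3.141, 0.0, 1.485]
force: [0.4, 0.5, 0.1]
width: -0.1
gripper_force: 0.0
```

{"name": "move_arm", "arguments": {"targets": "-1 0 0 0 0 0 0; -1 0 0 0 0 0 0; -1 0 0 0 0 0 0"}}

```text
clock: 2.02
eef_pos: [619.4, -10.8, 150.0]
tool_rot: [-3.141, 0.001, 1.483]
force: [-0.5, -0.3, 0.2]
width: 0.2
gripper_force: 0.0
```

Run:
```python
from h import *
d=snap('wrist','w1.png'); print(d['fovy'],d['cx'],d['cy'])
s=read_state();print(s['clock'],s['eef_pos'],s['tool_rot'],s['force'],s['width'])
print(proj(d,[[620,7,49],[615.2,-45.2,34],[608,-120,34]]).round())
```

```text
66.42318583611724 282.246015365319 211.9486966832256
2.0667 [619.4669292  -11.96951979 150.10169356] [-3.14099316e+00  1.44367936e-03  1.48091552e+00] [-0.46562733 -0.29385498 -0.13033717] 0.239634917808244
[[279. 184.]
 [279. 236.]
 [278. 306.]]
```

View pics/w1.png

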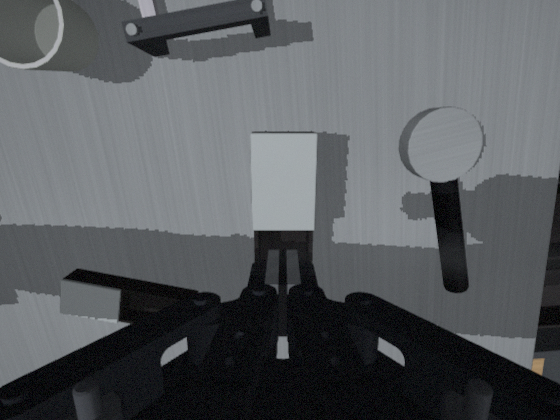

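The wrist view has the lid centred at about (284,181), its corners at (251,132), (316,132), (315,230) and (252,230), and the bar ahead with screws at (132,30) and (256,6).

Run:
```python
from h import *
d=load('wrist')
for h in(47,49): 
  q=np.array([ray(d,u,v,h) for u,v in((251,132),(316,132),(315,230),(252,230))]);print(q[:,:2].tolist(),q.mean(0), np.linalg.norm(q[0]-q[1]),np.linalg.norm(q[1]-q[2]))
a,b=ray(d,132,30,55),ray(d,256.5,6,55);print(a,b,(a+b)/2,np.arctan2(b[0]-a[0],-(b[1]-a[1])),np.linalg.norm(a-b))
plan(618,7,70,1.483,5)
```

```text
[[601.1, 52.1], [655.0, 47.4], [648.9, -38.3], [592.3, -33.3]] [624.325   6.975  47.   ] 54.10452846111865 85.91682023911265
[[601.3, 52.1], [654.8, 47.4], [648.8, -37.6], [592.6, -32.6]] [624.375   7.325  49.   ] 53.70605180051872 85.21150157109074
[521.8 133.4  55. ] [616.1 141.   55. ] [568.95 137.2   55.  ] 1.6512163575349623 94.60576092395226
5 rows: x 0.375 y -0.063 z 1.602 cm, rz -0.024 deg from [619.5 -12.  150.1] yaw 1.481 t 2.07
```

{"name": "move_arm", "arguments": {"targets": "-1 0.38 0.01 1.7 0 0 0; -1 0.38 0.01 1.7 0 0 0; -1 0.38 0.01 1.7 0 0 0; -1 0.38 0.01 1.7 0 0 0; -1 0.38 0.01 1.7 0 0 0"}}

```text
clock: 2.48
eef_pos: [622.0, 6.1, 64.7]
tool_rot: [3.141, 0.001, 1.479]
force: [-0.6, 0.4, 0.6]
width: -0.0
gripper_force: 0.0
```

{"name": "move_arm", "arguments": {"targets": "-1 0 0 0.2 0 0 0; -1 0 0 0.2 0 0 0; -1 0 0 0.2 0 0 0; -1 0 0 0.2 0 0 0; -1 0 0 0 0 0 0"}}

```text
clock: 2.9
eef_pos: [622.4, 7.9, 58.0]
tool_rot: [3.141, 0.0, 1.482]
force: [1.4, 0.7, -0.6]
width: 0.1
gripper_force: 0.0
```

{"name": "move_arm", "arguments": {"targets": "-1 0 0 0.2 0 0 0; -1 0 0 0.2 0 0 0; -1 0 0 0.2 0 0 0; -1 0 0 0.2 0 0 0; -1 0 0 0.1 0 0 0"}}

```text
clock: 3.32
eef_pos: [621.7, 8.7, 48.1]
tool_rot: [-3.141, 0.0, 1.483]
force: [-0.4, -0.5, -0.6]
width: 0.1
gripper_force: 0.0
```

{"name": "move_arm", "arguments": {"targets": "-1 0 0 0.1 0 0 0; -1 0 0 0.1 0 0 0; -1 0 0 0 0 0 0"}}

```text
clock: 3.57
eef_pos: [621.8, 8.6, 46.2]
tool_rot: [-3.141, 0.0, 1.483]
force: [0.0, 0.3, -0.2]
width: -0.1
gripper_force: 0.0
```

{"name": "move_arm", "arguments": {"targets": "-1 0 0 0.1 0 0 0; -1 0 0 0.05 0 0 0; -1 0 0 0 0 0 0"}}

```text
clock: 3.82
eef_pos: [621.9, 8.6, 44.8]
tool_rot: [-3.141, 0.0, 1.483]
force: [0.6, 0.1, 0.3]
width: 0.0
gripper_force: 0.0
```

{"name": "move_arm", "arguments": {"targets": "-1 0 0 0.1 0 0 0; -1 0 0 0.05 0 0 0; -1 0 0 0 0 0 0"}}

```text
clock: 4.07
eef_pos: [621.8, 8.6, 43.3]
tool_rot: [-3.141, 0.0, 1.483]
force: [0.0, 0.0, 0.1]
width: 0.2
gripper_force: 0.0
```

Run:
```python
from h import *
d=snap('scene','s2.png'); print(proj(d,[[622,8.6,43],[622,8.6,49]]))
crop('scene','c3.png',190,120,350,240,5)
s=read_state();print(s['eef_pos'],s['force'],s['tau'])
```

```text
[[269.17289674 219.9087018 ]
 [269.10119053 218.30177401]]
[621.83779183   8.64788998  43.35519679] [ 0.74079436 -0.20612804 -0.68362215] [-3.27916816e-03 -5.82352066e+01 -2.44623832e+00 -1.36039013e+01
  8.69681477e-03 -2.64995593e-03 -8.64311405e-04]
```

View pics/c3.png

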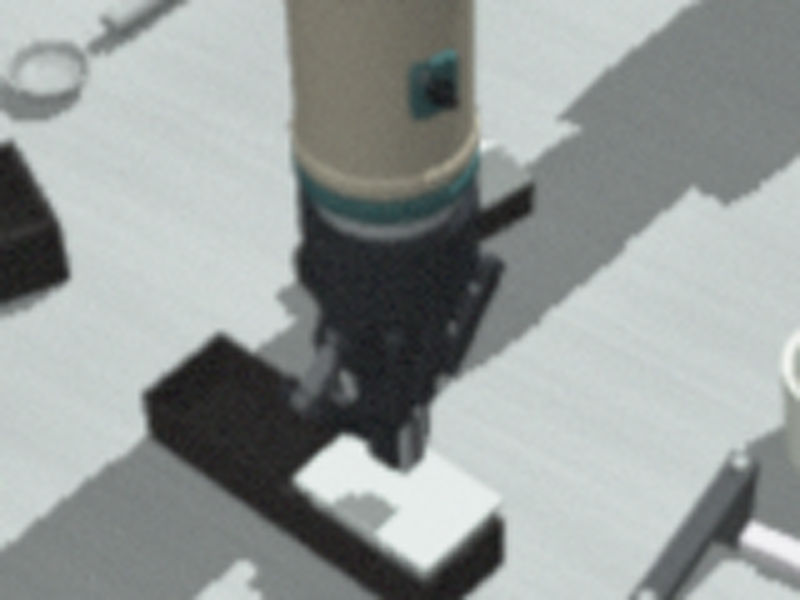

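Run:
```python
from h import *
print(ctrl.pinch_z,[a for a in dir(ctrl) if a[0]!='_'])
d=load('wrist'); print('w1 tcp',proj(d,[[619.5,-12,150],[619.5,-12,170],[619.5,-12,190]]))
R=cv2.Rodrigues(np.array(d['rvec'],float))[0]; print('cam',-R.T@np.array(d['tvec']).ravel(), R[2])
d=snap('wrist','w2.png'); p=np.array(read_state()['eef_pos']); print(proj(d,[p,p+[0,0,20],p+[0,0,-3]]))
print('scene',proj(load('scene'),[p,p+[0,0,20],p+[0,0,30]]))
crop('wrist','w2c.png',200,120,360,240,5)
```

```text
18.700000000000003 ['MotionError', 'pinch_z']
w1 tcp [[278.70030822 248.26539875]
 [278.29341156 262.84122444]
 [277.77847486 281.28725302]]
cam [627.51631343  56.29628298 321.77958872] [-0.02300779 -0.26369855 -0.96433071]
[[278.4215398  246.40343844]
 [278.00936194 260.75581521]
 [278.47600672 244.5068549 ]]
scene [[269.1995538  219.77803683]
 [268.95859449 214.36841068]
 [268.83567691 211.60886548]]
```

View pics/w2c.png

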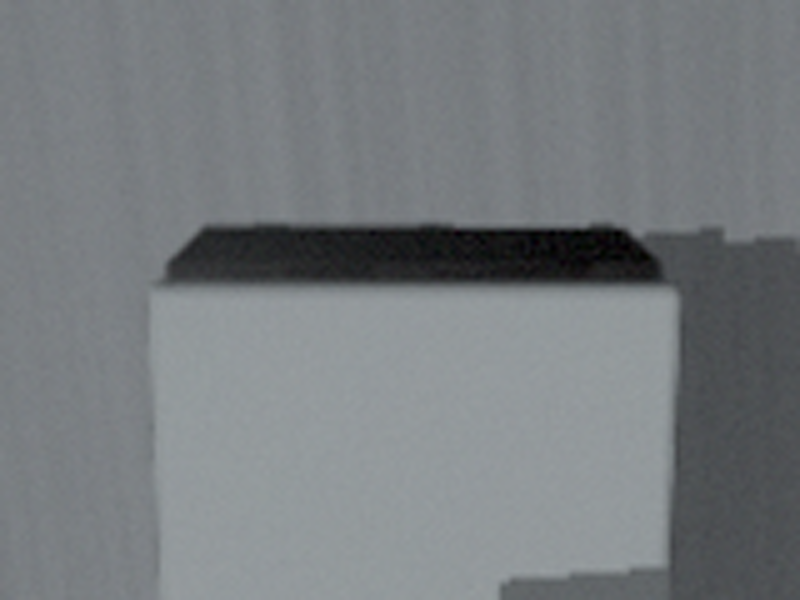

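The scene view shows the fingertip at crop (400,467) and its shadow separated from it on the lid at (365,510), so the tips are still above the lid. The lid gives way at about 6 N for several millimetres before it stops, so stepping down while watching the force is safe.

{"name": "move_arm", "arguments": {"targets": "-1 0 0 0.1 0 0 0; -1 0 0 0.1 0 0 0; -1 0 0 0.1 0 0 0; -1 0 0 0 0 0 0"}}

```text
clock: 4.5
eef_pos: [621.7, 8.6, 40.1]
tool_rot: [-3.141, 0.0, 1.483]
force: [0.4, 0.3, 0.5]
width: 0.3
gripper_force: 0.0
```

{"name": "move_arm", "arguments": {"targets": "-1 0 0 0.1 0 0 0; -1 0 0 0.1 0 0 0; -1 0 0 0.1 0 0 0; -1 0 0 0 0 0 0"}}

```text
clock: 4.83
eef_pos: [621.8, 8.6, 37.2]
tool_rot: [-3.141, 0.0, 1.483]
force: [-0.4, 0.9, -0.3]
width: -0.1
gripper_force: 0.0
```

Run:
```python
from h import *
d=snap('wrist','w3.png'); im=d['color'][:,:,::-1]
snap('scene','s3.png'); a=cv2.resize(load('scene')['color'][160:250,220:310,::-1],(400,400),interpolation=cv2.INTER_CUBIC)
b=cv2.resize(im[150:300,205:355],(400,400),interpolation=cv2.INTER_CUBIC)
cv2.imwrite('pics/both3.png',np.hstack([a,b]))
p=np.array(read_state()['eef_pos']);print(p,read_state()['force'],proj(d,[p]),proj(load('scene'),[p]))
```

```text
[621.84628449   8.66965594  37.34477965] [-0.6279871   0.27752616 -0.00783538] [[278.53064972 246.3806305 ]] [[269.30195511 221.38394019]]
```

View pics/both3.png

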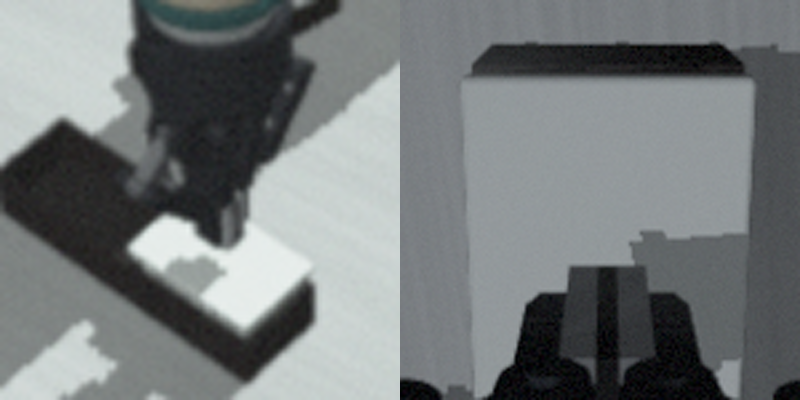

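The tip is still about 10 mm or more above the lid: its shadow is detached in the left crop, and the tip ends at (208,266) in the right crop. The reported TCP seems to lie below the real fingertips. I'll continue by feel.

{"name": "move_arm", "arguments": {"targets": "-1 0 0 0.1 0 0 0; -1 0 0 0.1 0 0 0; -1 0 0 0.1 0 0 0; -1 0 0 0.1 0 0 0; -1 0 0 0 0 0 0"}}

```text
clock: 5.35
eef_pos: [621.7, 8.6, 33.2]
tool_rot: [-3.141, 0.0, 1.483]
force: [-0.3, 0.3, -0.3]
width: -0.1
gripper_force: 0.0
```

{"name": "move_arm", "arguments": {"targets": "-1 0 0 0.1 0 0 0; -1 0 0 0.1 0 0 0; -1 0 0 0.1 0 0 0; -1 0 0 0 0 0 0"}}

```text
clock: 5.68
eef_pos: [621.8, 8.7, 30.2]
tool_rot: [-3.141, 0.0, 1.483]
force: [-0.2, 0.1, -0.1]
width: -0.2
gripper_force: 0.0
```

{"name": "move_arm", "arguments": {"targets": "-1 0 0 0.1 0 0 0; -1 0 0 0.1 0 0 0; -1 0 0 0 0 0 0"}}

```text
clock: 5.93
eef_pos: [621.8, 8.6, 28.2]
tool_rot: [-3.141, 0.0, 1.483]
force: [0.5, 0.4, 0.4]
width: 0.0
gripper_force: 0.0
```

{"name": "move_arm", "arguments": {"targets": "-1 0 0 0.1 0 0 0; -1 0 0 0.1 0 0 0; -1 0 0 0 0 0 0"}}

```text
clock: 6.18
eef_pos: [621.8, 8.7, 26.2]
tool_rot: [-3.141, 0.0, 1.483]
force: [-0.0, 0.7, -0.1]
width: 0.1
gripper_force: 0.0
```

{"name": "move_arm", "arguments": {"targets": "-1 0 0 0.1 0 0 0; -1 0 0 0.05 0 0 0; -1 0 0 0 0 0 0"}}

```text
clock: 6.43
eef_pos: [621.8, 8.6, 24.8]
tool_rot: [-3.141, 0.0, 1.483]
force: [0.8, -0.2, 0.6]
width: -0.2
gripper_force: 0.0
```

{"name": "move_arm", "arguments": {"targets": "-1 0 0 0.1 0 0 0; -1 0 0 0.05 0 0 0; -1 0 0 0 0 0 0"}}

```text
clock: 6.68
eef_pos: [621.8, 8.6, 23.3]
tool_rot: [-3.141, 0.0, 1.483]
force: [-0.0, -0.3, 0.6]
width: -0.0
gripper_force: 0.0
```

Run:
```python
from h import *
a=load('scene')['color'].astype(int); s=read_state(); print(s['eef_pos'],s['force'],s['torque'],np.round(s['tau'],2))
b=snap('scene','s4.png')['color'].astype(int)
# lid pixel stats: bright pixels in the lid window, old vs new
for im in(a,b):
    m=(im[195:240,235:300].min(2)>190).astype(np.uint8); n,l,st,c=cv2.connectedComponentsWithStats(m); k=1+st[1:,4].argmax(); print(st[k],c[k])
print(cv2.resize(b[195:240,235:300].min(2).astype(np.uint8),None,fx=.5,fy=.5,interpolation=cv2.INTER_AREA))
d=snap('wrist','w4.png')['color'].min(2)
for r in range(160,270,4): print(r,d[r,225:345:8])
```

```text
[621.81283572   8.62218525  23.29353012] [-0.03434324 -0.27574256  0.56991911] [ 0.03114736  0.02282475 -0.01726082] [-1.000e-02 -5.892e+01 -2.370e+00 -1.296e+01  1.000e-02 -2.000e-02
 -0.000e+00]
[  15    0   50   45 1109] [48.16140667 20.59242561]
[ 30   0  35  45 915] [52.21857923 21.23278689]
[[ 36  37  36  36  38  43  71 109 124  86  86  57  41  34  32  35  39  39
   35  36  37  34  40  44 142 198 200 202 199 199 201 201]
 [ 40  40  37  37  35  36  36  52  90 105  99  58  37  33  34  33  37  34
   33  36  37  36  41  80 185 201 200 199 199 200 197 199]
 [ 38  38  37  40  38  36  39  37  68 100  94  60  53  34  33  32  34  34
   34  40  38  49  62 150 200 203 203 201 200 200 200 197]
 [ 37  39  38  40  40  36  40  40  91 100  75  73  99  46  34  31  35  32
   33  38  39 128 175 200 200 201 202 203 202 203 201 200]
 [ 40  38  39  38  39  42  49  67  94  87  60  66  71  46  36  37  38  38
   33  35  49 165 200 203 204 202 201 202 202 203 202 203]
 [ 40  39  38  40  37  42  50  85  84  59  48  71  68  48  39  38  37  35
   36  45  82 188 202 202 202 204 203 202 201 200 202 203]
 [ 3
[... 3272 characters left out ...]
144 147 144 145 145 145 146 148 147 145]
232 [140 148 148 146 144 146 146 145 144 145 145 145 147 146 146]
236 [140 146 148 147 144 145 146 146 144 147 146 147 148 145 143]
240 [134 147 148 148 148 144 145 145 144 144 148 148 147 148 143]
244 [128 145 145 147 144 145 145 142 144 148 144 144 145 148 142]
248 [120 147 146 146 146 145 127  97  95  94  98  98 120  97  94]
252 [119 147 146 148 145 146  55  22  53  81  96  97  98  97  97]
256 [128 146 147 147 146 145  51  18  54  70  98  96  96  94  99]
260 [123 144 146 146  52  41  55  19  57  51  33  95  97  96  96]
264 [124 145 145 145  14  22  50  25  48  52  26  71  96  96  95]
268 [120 146 146 148   6  21  50   6  47  53  17  34  95  93  94]
```

{"name": "move_arm", "arguments": {"targets": "-1 0 0 0.1 0 0 0; -1 0 0 0.05 0 0 0; -1 0 0 0 0 0 0"}}

```text
clock: 7.03
eef_pos: [621.8, 8.6, 21.8]
tool_rot: [-3.141, 0.0, 1.483]
force: [-0.9, -0.2, 0.1]
width: -0.1
gripper_force: 0.0
```

{"name": "move_arm", "arguments": {"targets": "-1 0 0 0.1 0 0 0; -1 0 0 0 0 0 0"}}

```text
clock: 7.2
eef_pos: [622.0, 8.7, 21.1]
tool_rot: [3.141, 0.0, 1.483]
force: [-0.6, -0.3, 1.6]
width: 0.3
gripper_force: 1.1
```

{"name": "move_arm", "arguments": {"targets": "-1 0 0 0.1 0 0 0; -1 0 0 0 0 0 0"}}

```text
clock: 7.37
eef_pos: [622.0, 8.7, 20.3]
tool_rot: [3.141, 0.0, 1.483]
force: [-0.7, -0.6, 4.0]
width: -0.1
gripper_force: 2.1
```

{"name": "move_arm", "arguments": {"targets": "-1 0 0 0.1 0 0 0; -1 0 0 0 0 0 0"}}

```text
clock: 7.53
eef_pos: [622.0, 8.7, 19.3]
tool_rot: [3.141, 0.0, 1.483]
force: [-1.1, -0.2, 5.2]
width: -0.5
gripper_force: 2.2
```

{"name": "move_arm", "arguments": {"targets": "-1 0 0 0.1 0 0 0; -1 0 0 0.1 0 0 0; -1 0 0 0 0 0 0"}}

```text
clock: 7.78
eef_pos: [622.0, 8.6, 17.2]
tool_rot: [3.141, 0.0, 1.483]
force: [-0.9, 0.2, 5.1]
width: 0.5
gripper_force: 2.2
```

{"name": "move_arm", "arguments": {"targets": "-1 0 0 0.1 0 0 0; -1 0 0 0.1 0 0 0; -1 0 0 0 0 0 0"}}

```text
clock: 8.03
eef_pos: [622.0, 8.6, 15.1]
tool_rot: [3.141, 0.0, 1.483]
force: [-1.0, 0.4, 4.2]
width: 0.1
gripper_force: 2.1
```

{"name": "move_arm", "arguments": {"targets": "-1 0 0 0.1 0 0 0; -1 0 0 0 0 0 0"}}

```text
clock: 8.2
eef_pos: [622.0, 8.7, 14.1]
tool_rot: [3.141, -0.0, 1.483]
force: [-0.8, -0.2, 5.1]
width: 0.2
gripper_force: 2.2
```

{"name": "move_arm", "arguments": {"targets": "-1 0 0 0.1 0 0 0; -1 0 0 0 0 0 0"}}

```text
clock: 8.37
eef_pos: [622.0, 8.7, 13.1]
tool_rot: [3.141, 0.0, 1.483]
force: [-1.8, 0.8, 4.6]
width: -0.1
gripper_force: 2.3
```

{"name": "move_arm", "arguments": {"targets": "-1 0 0 0.1 0 0 0; -1 0 0 0 0 0 0"}}

```text
clock: 8.53
eef_pos: [622.0, 8.7, 12.1]
tool_rot: [3.141, -0.0, 1.483]
force: [-1.4, 0.4, 4.5]
width: 0.1
gripper_force: 2.3
```

{"name": "move_arm", "arguments": {"targets": "-1 0 0 0.1 0 0 0; -1 0 0 0 0 0 0"}}

```text
clock: 8.7
eef_pos: [622.0, 8.6, 11.2]
tool_rot: [3.141, 0.0, 1.483]
force: [-1.0, 0.3, 5.9]
width: 0.3
gripper_force: 2.9
```

{"name": "move_arm", "arguments": {"targets": "-1 0 0 0.1 0 0 0; -1 0 0 0 0 0 0"}}

```text
clock: 8.87
eef_pos: [622.1, 8.6, 11.1]
tool_rot: [3.141, 0.0, 1.483]
force: [-3.5, 0.3, 12.3]
width: -0.0
gripper_force: 6.2
```

The lid reached its solid stop at 12 N after about 9.5 mm of travel. I'll add one small confirming press, then lift off. This also shows the real fingertips sit about 29 mm above the reported TCP.

{"name": "move_arm", "arguments": {"targets": "-1 0 0 0.1 0 0 0; -1 0 0 0 0 0 0; -1 0 0 0 0 0 0"}}

```text
clock: 9.12
eef_pos: [622.1, 8.7, 11.0]
tool_rot: [3.141, 0.0, 1.483]
force: [-5.1, -0.4, 19.3]
width: -0.1
gripper_force: 9.4
```

{"name": "move_arm", "arguments": {"targets": "-1 0 0 -1 0 0 0; -1 0 0 -3 0 0 0; 1 0 0 -3 0 0 0; 1 -3 0 0 0 0 0; 1 -3 0 0 0 0 0"}}

```text
clock: 9.53
eef_pos: [618.9, -48.8, 81.2]
tool_rot: [3.136, -0.002, 1.488]
force: [-0.1, -0.7, -0.5]
width: 35.7
gripper_force: 0.0
```

{"name": "move_arm", "arguments": {"targets": "1 -3.5 0 0 0 0 0; 1 -3 0 0 0 0 0; 1 0 0 0 0 0 0; 1 0 0 0 0 0 0"}}

```text
clock: 9.87
eef_pos: [610.3, -119.2, 78.6]
tool_rot: [-3.141, 0.001, 1.478]
force: [0.6, 0.4, -0.4]
width: 83.2
gripper_force: 0.0
```

Run:
```python
from h import *
snap('wrist','w5.png'); snap('scene','s5.png')
s=read_state(); print(s['eef_pos'],s['width'],s['force'])
a=cv2.resize(load('wrist')['color'][:,:,::-1],(480,360)); b=cv2.resize(load('scene')['color'][130:270,200:324,::-1],(319,360),interpolation=cv2.INTER_CUBIC)
cv2.imwrite('pics/both5.png',np.hstack([a,b]))
plan(610.7,-120,20,1.483,5)
```

```text
[ 611.05808343 -114.76917557   78.73304514] 85.59830724374251 [ 0.28811688  1.05586722 -0.64088975]
5 rows: x -0.105 y 0.002 z 1.175 cm, rz 0.004 deg from [ 611.1 -114.8   78.7] yaw 1.483 t 9.97
```

View pics/both5.png

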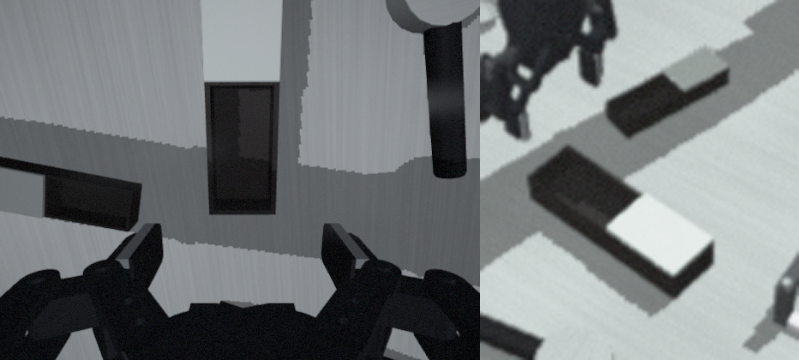

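The wrist half shows the insert centred between the open fingers (pads at about (150,240) and (330,240), insert at x≈240). The scene half shows the lid flush. I'll descend straddling the tail and close.

{"name": "move_arm", "arguments": {"targets": "1 -0.1 0 2 0 0 0; 1 -0.1 0 2 0 0 0; 1 -0.1 0 2 0 0 0; 1 -0.1 0 1.5 0 0 0; 1 -0.1 0 1 0 0 0"}}

```text
clock: 10.38
eef_pos: [609.9, -118.3, -7.9]
tool_rot: [-3.139, -0.001, 1.486]
force: [-0.3, 0.5, 0.1]
width: 85.4
gripper_force: 0.0
```

{"name": "move_arm", "arguments": {"targets": "1 0 0 0.8 0 0 0; 1 0 0 0.6 0 0 0; 1 0 0 0.3 0 0 0; 1 0 0 0.2 0 0 0; 1 0 0 0 0 0 0"}}

```text
clock: 10.8
eef_pos: [610.8, -120.7, -24.9]
tool_rot: [3.141, -0.0, 1.483]
force: [0.0, -0.0, 0.5]
width: 85.4
gripper_force: 0.0
```

Run:
```python
from h import *
d=snap('wrist','w6.png')['color']; s=read_state(); print(s['eef_pos'],s['force'],s['width'])
g=d.min(2)
print(cv2.resize(g[150:420,100:460],(60,45),interpolation=cv2.INTER_AREA)[:, ::1].tolist().__len__())
for r in range(150,420,9): print(r,''.join('%4d'%x for x in g[r,120:450:11]))
```

```text
[ 610.90639378 -120.76443865  -24.63182785] [ 0.0791771  -0.1206566   0.85010977] 85.65760612092501
45
150  181 181 180 182 180 181 182 181  60  29  41  42  41  41  39  59  57  57  60  57  34  53  98 131 128 129 179 183 184 179
159  180 180 181 182 180 183 180 181  64  34  43  42  36  38  47  63  57  64  56  61  27  58 112 128 128 129 181 182 183 179
168  179 180 183 181 180 179 181 180  76  45  48  44  46  42  44  55  59  55  53  54  32  59 126 131 128 183 181 183 183 180
177  179 180 181 178 179 177 183 179  79  51  53  46  43  39  42  56  61  58  54  55  32  61 126 130 125 185 180 184 182 178
186  130 180 181 177 177 174 179 178  77  50  49  43  43  34  55  51  57  52  56  55  30  55 128 128 127 151 181 183 182 179
195  128 130 131 132 131 130 176 179  73  43  45  42  38  44  39  55  57  57  54  57  29  58 123 130 128 165 180 184 182 180
204  125 131 127 129 129 128 125 157  66  35  44  38  35  36  38  57  59  53  57  54  38  54 127 129 128 186 180 184 180 181
213  127 128 128 129 129 129 126 179  61  19  39  37  41  37  40  52  58  54  53  53  32  55 123 128 128 186 179 184 180 1
[... 2052 characters left out ...]
 24  18   9  20  17  21  23  23  18  25  17 122  79  14  29  24  22  14  25
375   22  23  15  21  32  22  23  26  19  18  22  23  24  20  18  29  20  21  17  24  17  24  21  22  24  15  27  22  23  20
384   28  24  19   9  23  22  23   7  26  17  20  25  22  21  19  27  20  27  16  15  21  18  24   4  19  25  15  28  18  32
393   42  31  16  26  17  23  14  23  20  15  24  16  15  22  21  25  13   3  15  14  23  19  17  21  21  12  20  19  15  32
402   34  14  14  18  23  18  20  32  17  27  19  18  26  24  18  20  23  14  20  12  19  22  20  17  24  17  26  27  19  23
411   19  36  25  11  13  28  19  24  22  21  22  24  17  21  21  22  19  18  23  25  15  26  20  16  14  21  20   9  32  20
```

The fingers now straddle the tail (fingers at about x=175 and 385, insert 215–350). Closing.

{"name": "move_arm", "arguments": {"targets": "-1 0 0 0 0 0 0; -1 0 0 0 0 0 0; -1 0 0 0 0 0 0; -1 0 0 0 0 0 0; -1 0 0 0 0 0 0"}}

```text
clock: 11.27
eef_pos: [611.1, -121.0, -24.3]
tool_rot: [3.14, 0.0, 1.483]
force: [-0.2, -0.6, 6.0]
width: 55.0
gripper_force: 64.8
```

{"name": "move_arm", "arguments": {"targets": "-1 0 0 0 0 0 0; -1 0 0 0 0 0 0"}}

```text
clock: 11.43
eef_pos: [611.1, -121.0, -24.3]
tool_rot: [3.14, 0.0, 1.483]
force: [0.3, -0.2, 5.8]
width: 55.1
gripper_force: 64.8
```

Run:
```python
from h import *
s=read_state();print(s['eef_pos'],s['force'],s['width'],s['gripper_force'])
plan(583.2,-88.4,s['eef_pos'][2],1.645,8)
u=np.array([np.cos(1.645),np.sin(1.645)])
for k in(-225,-125,-67,-37):print(k,np.array([566.5,136])+k*u)
```

```text
[ 611.08708906 -120.98719729  -24.30053062] [ 0.34120976 -0.21856365  5.7518862 ] 55.12432428354591 64.82524037361145
8 rows: x 0.402 y -0.356 z -0.000 cm, rz -1.162 deg from [ 611.1 -121.   -24.3] yaw 1.483 t 11.43
-225 [583.18050897 -88.38083835]
-125 [575.76694943  11.34397869]
-67 [571.46708489  69.18437258]
-37 [569.24301703  99.10181769]
```

{"name": "move_arm", "arguments": {"targets": "-1 0 0 -0.07 0 0 0; -1 0 0 0 0 0 0; -1 0 0 0 0 0 0"}}

```text
clock: 11.68
eef_pos: [610.7, -120.9, -24.3]
tool_rot: [3.141, 0.0, 1.482]
force: [-0.4, 1.0, 0.8]
width: 55.2
gripper_force: 64.6
```

{"name": "move_arm", "arguments": {"targets": "-1 0.4 -0.36 0 0 0 -1.16; -1 0.4 -0.36 0 0 0 -1.16; -1 0.4 -0.36 0 0 0 -1.16; -1 0.4 -0.36 0 0 0 -1.16; -1 0 0 0 0 0 0"}}

```text
clock: 12.1
eef_pos: [596.0, -102.4, -24.3]
tool_rot: [-3.14, -0.001, 1.567]
force: [0.0, 2.4, 3.5]
width: 55.0
gripper_force: 64.6
```

{"name": "move_arm", "arguments": {"targets": "-1 0.4 -0.36 0 0 0 -1.16; -1 0.4 -0.36 0 0 0 -1.16; -1 0.4 -0.36 0 0 0 -1.16; -1 0.4 -0.36 0 0 0 -1.16; -1 0 0 0 0 0 0"}}

```text
clock: 12.52
eef_pos: [581.2, -87.1, -24.3]
tool_rot: [-3.14, -0.001, 1.648]
force: [-0.9, 0.4, 4.5]
width: 55.1
gripper_force: 64.7
```

Run:
```python
from h import *
d=snap('wrist','w7.png'); t=snap('top','t7.png')
s=read_state();print(s['eef_pos'],s['tool_rot'],s['force'],s['width'])
a=cv2.resize(d['color'][:300,:,::-1],(480,257)); b=cv2.resize(t['color'][165:265,165:345,::-1],(480,267),interpolation=cv2.INTER_CUBIC)
cv2.imwrite('pics/both7.png',np.vstack([a,b]))
```

```text
[581.17387997 -87.05204444 -24.27630184] [-3.13977727e+00 -1.08662079e-03  1.64663604e+00] [-2.18762241  1.67266293  6.26409699] 55.146863223649376
```

View pics/both7.png

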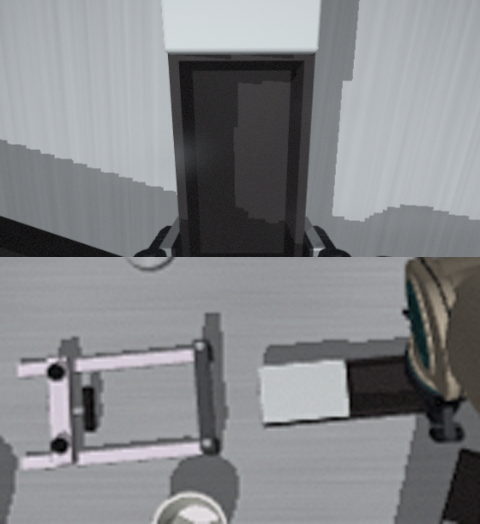

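The lower panel shows the insert facing the gauge: lid corners at (261,368), (345,361), (348,418) and (264,425), bar screws at (201,345) and (209,445). I'll compute the residual misalignment from these.

Run:
```python
from h import *
d=load('top'); f=lambda u,v,z: ray(d,165+u*180/480,165+(v-257)*100/267,z)
L=[f(u,v,40) for u,v in((261,368),(264,425),(345,361),(348,418))]
fr=(L[0]+L[1])/2; re=(L[2]+L[3])/2; dv=fr-re; print(L,'yaw',np.arctan2(dv[1],dv[0]),np.linalg.norm(dv))
a,b=f(201,345,55),f(209,445,55); c=(a+b)/2; ab=a-b; gy=np.arctan2(ab[0],-ab[1]); 
# rails far ends: centres z=10
r1,r2=f(20,370,10),f(22,463,10); p1,p2=f(195,355,10),f(205,448,10)
print('gauge',c,gy,'rails yaw',[np.arctan2(*(q-p)[[1,0]]) for q,p in((r1,p1),(r2,p2))])
rc=(r1+r2)/2-c; print('axis yaw',np.arctan2(rc[1],rc[0]))
yaw=1.641;u=np.array([np.cos(yaw),np.sin(yaw)]);n=np.array([-u[1],u[0]])
for nm,p in(('front',fr),('rear',re)): print(nm,'gx,gy',(p-c)[:2]@u,(p-c)[:2]@n)
```

```text
[array([592.2,  80.6,  40. ]), array([536.4,  77.9,  40. ]), array([598.2,  -1.4,  40. ]), array([542.3,  -3.5,  40. ])] yaw 1.643495397552933 81.91637504186816
gauge [564.65 133.6   55.  ] 1.6553922898152866 rails yaw [np.float64(1.6452348025434123), np.float64(1.642376069763975)]
axis yaw 1.6422721480453555
front gx,gy -54.191570390084735 4.161574059955019
rear gx,gy -136.10769038508508 3.957160350278227
```

{"name": "move_arm", "arguments": {"targets": "-1 0.8 0.2 -0.05 0 0 0; -1 1 0.2 0 0 0 0; -1 1 0 0 0 0 0; -1 0.8 0 0 0 0 0; -1 0.5 0 0 0 0 0"}}

```text
clock: 13.03
eef_pos: [582.7, -44.6, -24.2]
tool_rot: [-3.141, -0.001, 1.647]
force: [-0.6, -0.4, -2.4]
width: 55.2
gripper_force: 64.1
```

{"name": "move_arm", "arguments": {"targets": "-1 0.3 0 0 0 0 0; -1 0.2 0 0 0 0 0; -1 0.1 0 0 0 0 0; -1 0.1 0 0 0 0 0"}}

```text
clock: 13.37
eef_pos: [582.5, -40.6, -24.0]
tool_rot: [-3.141, 0.0, 1.644]
force: [-0.8, -0.5, -2.6]
width: 54.8
gripper_force: 64.1
```

{"name": "move_arm", "arguments": {"targets": "-1 0.1 0 0.03 0 0 0; -1 0.1 0 0 0 0 0; -1 0.1 0 0 0 0 0; -1 0.1 0 0 0 0 0"}}

```text
clock: 13.7
eef_pos: [582.5, -36.4, -24.1]
tool_rot: [3.141, 0.0, 1.644]
force: [-0.1, -0.8, -1.8]
width: 54.7
gripper_force: 64.1
```

Run:
```python
from h import *
s=read_state();print(s['eef_pos'],s['force'],s['torque'])
```

```text
[582.53057797 -36.38326856 -24.1093542 ] [-0.07500134 -0.82264369 -1.81648564] [-0.17140841  0.0051573   0.00938544]
```

{"name": "move_arm", "arguments": {"targets": "-1 0.15 0 0.02 0 0 0; -1 0.15 0 0 0 0 0; -1 0.15 0 0 0 0 0; -1 0.15 0 0 0 0 0"}}

```text
clock: 14.03
eef_pos: [582.1, -30.1, -24.3]
tool_rot: [3.141, 0.0, 1.645]
force: [-0.3, -1.2, -0.7]
width: 55.3
gripper_force: 64.2
```

{"name": "move_arm", "arguments": {"targets": "-1 0.2 0 0 0 0 0; -1 0.2 0 0 0 0 0; -1 0.2 0 0 0 0 0; -1 0.2 0 0 0 0 0; -1 0.2 0 0 0 0 0"}}

```text
clock: 14.45
eef_pos: [581.4, -20.1, -24.3]
tool_rot: [3.141, 0.0, 1.645]
force: [0.1, -1.6, 1.0]
width: 55.0
gripper_force: 64.2
```

{"name": "move_arm", "arguments": {"targets": "-1 0.5 0 0 0 0 0; -1 0.7 0 0 0 0 0; -1 0.8 0 0 0 0 0; -1 0.8 0 0 0 0 0; -1 0.7 0 0 0 0 0"}}

```text
clock: 14.87
eef_pos: [578.6, 16.2, -24.3]
tool_rot: [3.141, -0.001, 1.646]
force: [0.9, -2.0, 1.4]
width: 55.1
gripper_force: 64.3
```

{"name": "move_arm", "arguments": {"targets": "-1 0.8 0 0 0 0 0; -1 0.8 0 0 0 0 0; -1 0.8 0 0 0 0 0; -1 0.6 0 0 0 0 0; -1 0.3 0 0 0 0 0"}}

```text
clock: 15.28
eef_pos: [576.2, 49.1, -24.3]
tool_rot: [3.141, -0.001, 1.646]
force: [-0.3, -2.7, 2.0]
width: 55.3
gripper_force: 64.4
```

Run:
```python
from h import *
s=read_state();print(s['eef_pos'],s['force'],s['torque'])
d=snap('top','t8.png')['color'].astype(int)
for r in range(205,238,3): print(r,' '.join('%3d'%x for x in d[r,185:262:2].min(1)))
print(proj(load('top'),[[564.6,135,55]]))
```

```text
[576.16429     49.14682817 -24.29430541] [-0.30715963 -2.70183109  1.96910279] [-0.48314963 -0.21151647 -0.03003869]
205  27  94 120  78 152 191 192 195 195 194 196 194 191 189 114 111 113  98  89  91  79  71  75  75  78  86  89  65  67  59  80  70  48 101  57  59  59  55  58
208  16  10  85  66  72  98 133 103  83 146 146 147 148 132 133 166 186 192 189 185 182 183 179 180 178 181 161  63  67  46   6  18  23  55  92  57  60  57  58
211 116 137 195  69  91 114 148  88  90 111 143 143 157 177 181 179 179 179 178 177 181 178 179 178 178 177 167  62  67  54  21  21  30  29  76  59  60  59  59
214 189 192 194  68  91  76  21  14  90 111 145 143 149 181 180 181 180 178 179 180 181 176 179 179 179 179 173  59  62  53  21  23  27  33  27  67  60  59  59
217 188 191 193  59  89  81  24  11  93 148 143 144 139 182 179 181 179 179 180 179 177 179 179 178 181 178 182  58  66  60  20  17  30  33  33  39  61  61  51
220 191 188 199  58  87  83  24   6  89 109 140 144 132 183 180 179 180 179 179 179 179 180 182 180 180 179 183  65  68  62  20  20  23  20  21  19  42  62  30
223 191 187 198  76 137 115  22   2  91 111 146 147 134 186 180 179 179 179 179 177 180 181 180 178 181 181 184  85  66  64  12  20  24  21  20  20  20  58  30
226 194 190 197 100  84  85  21  14  77 146 145 143 143 184 179 179 180 181 180 180 184 181 182 183 186 185 179 100  67  68  17  31  28  23  20  34  27  27  37
229 195 192 182 137  79  89  21  12 114 147 144 144 147 162 160 107  60  39  18  19  32  53  64  78  87 109 105  95  67  68  66  93 115  48  58  64  62  58   0
232 165  88 115 106  76  90 148 146 146 147 146 147 147 147 153 154 152 151 149 146 139 139 139 137 123  83 139 121  63  62  49  87 133  57  64  67  68  68  36
235  15  21   8 100  78  89 137 135 134 118  83  84  83  83  88  98 105 109 123 127 143 148 160 177 184 196 195 173 113 126  42  63 134  61  73  72  74  74  69
[[241.31511763 216.5742387 ]]
```

Run:
```python
from h import *
d=load('top'); g=d['color'].astype(int).min(2)
for c in(216,222,228): print('lid col',c,list(zip(range(202,234),g[202:234,c])))
for c in(193,205): print('rails col',c,list(zip(range(200,242),g[200:242,c])))
print('pad',list(zip(range(208,236),g[208:236,198])))
G=np.array([564.65,134.5]);u=np.array([np.cos(1.643),np.sin(1.643)]);n=np.array([-u[1],u[0]])
for gx,gy,z in((60,0,40),(60,-40,10),(60,40,10),(105,-40,10),(105,40,10),(110,-22,30),(110,22,30)): print(gx,gy,z,proj(d,[[*(G+gx*u+gy*n),z]])[0])
```

```text
lid col 216 [(202, np.int64(180)), (203, np.int64(116)), (204, np.int64(121)), (205, np.int64(112)), (206, np.int64(72)), (207, np.int64(115)), (208, np.int64(166)), (209, np.int64(179)), (210, np.int64(178)), (211, np.int64(178)), (212, np.int64(179)), (213, np.int64(182)), (214, np.int64(178)), (215, np.int64(178)), (216, np.int64(179)), (217, np.int64(179)), (218, np.int64(179)), (219, np.int64(179)), (220, np.int64(179)), (221, np.int64(180)), (222, np.int64(179)), (223, np.int64(180)), (224, np.int64(178)), (225, np.int64(180)), (226, np.int64(180)), (227, np.int64(181)), (228, np.int64(170)), (229, np.int64(91)), (230, np.int64(54)), (231, np.int64(128)), (232, np.int64(152)), (233, np.int64(137))]
lid col 222 [(202, np.int64(115)), (203, np.int64(121)), (204, np.int64(117)), (205, np.int64(89)), (206, np.int64(82)), (207, np.int64(123)), (208, np.int64(189)), (209, np.int64(178)), (210, np.int64(179)), (211, np.int64(180)), (212, np.int64(179)), (213, np.int64(178)), (214, np.int64(180)), (215, np.int64(177)), (216, np.int64(177)), (217, np.int64(179)), (218, np.int64(178)), (
[... 3050 characters left out ...]
nt64(16)), (216, np.int64(22)), (217, np.int64(21)), (218, np.int64(26)), (219, np.int64(19)), (220, np.int64(22)), (221, np.int64(21)), (222, np.int64(22)), (223, np.int64(24)), (224, np.int64(24)), (225, np.int64(22)), (226, np.int64(20)), (227, np.int64(21)), (228, np.int64(20)), (229, np.int64(12)), (230, np.int64(83)), (231, np.int64(152)), (232, np.int64(148)), (233, np.int64(145)), (234, np.int64(150)), (235, np.int64(136))]
60 0 40 [219.1666594  219.23071159]
60 -40 10 [220.17723879 205.91045445]
60 40 10 [221.95509425 235.5496519 ]
105 -40 10 [203.51230532 207.30106392]
105 40 10 [205.10577247 236.94082409]
110 -22 30 [200.4104166  213.01203374]
110 22 30 [201.28193133 229.61314217]
```

Only about 3 mm off centre. The pad face is about 25 mm ahead. I'll advance and then feel for it.

{"name": "move_arm", "arguments": {"targets": "-1 0.4 -0.07 0 0 0 0; -1 0.4 -0.07 0 0 0 0; -1 0.3 -0.06 0 0 0 0; -1 0.2 0 0 0 0 0; -1 0.1 0 0 0 0 0"}}

```text
clock: 15.75
eef_pos: [573.1, 61.3, -24.3]
tool_rot: [-3.141, 0.0, 1.645]
force: [0.2, -2.6, 3.3]
width: 55.0
gripper_force: 64.5
```

{"name": "move_arm", "arguments": {"targets": "-1 0.1 0 0 0 0 0; -1 0.1 0 0 0 0 0; -1 0.1 0 0 0 0 0; -1 0 0 0 0 0 0"}}

```text
clock: 16.08
eef_pos: [573.0, 64.3, -24.3]
tool_rot: [3.142, 0.0, 1.645]
force: [0.1, -2.1, 3.3]
width: 55.3
gripper_force: 64.6
```

{"name": "move_arm", "arguments": {"targets": "-1 0.1 0 0 0 0 0; -1 0.1 0 0 0 0 0; -1 0.1 0 0 0 0 0; -1 0 0 0 0 0 0"}}

```text
clock: 16.42
eef_pos: [572.8, 67.6, -24.3]
tool_rot: [3.141, -0.0, 1.645]
force: [0.0, -2.7, 4.2]
width: 54.8
gripper_force: 64.7
```

{"name": "move_arm", "arguments": {"targets": "-1 0.1 0 0 0 0 0; -1 0.1 0 0 0 0 0; -1 0 0 0 0 0 0"}}

```text
clock: 16.67
eef_pos: [572.7, 69.6, -24.3]
tool_rot: [3.141, -0.0, 1.645]
force: [0.1, -3.0, 4.8]
width: 55.2
gripper_force: 64.7
```

{"name": "move_arm", "arguments": {"targets": "-1 0.1 0 -0.03 0 0 0; -1 0.1 0 0 0 0 0; -1 0 0 0 0 0 0"}}

```text
clock: 16.92
eef_pos: [572.1, 72.1, -24.3]
tool_rot: [-3.141, -0.001, 1.645]
force: [0.4, -2.0, 1.6]
width: 55.3
gripper_force: 64.5
```

{"name": "move_arm", "arguments": {"targets": "-1 0.1 0 0 0 0 0; -1 0.05 0 0 0 0 0; -1 0 0 0 0 0 0"}}

```text
clock: 17.17
eef_pos: [572.0, 73.3, -24.3]
tool_rot: [-3.141, -0.0, 1.645]
force: [0.4, -2.1, 0.3]
width: 54.7
gripper_force: 64.5
```

{"name": "move_arm", "arguments": {"targets": "-1 0.1 0 0 0 0 0; -1 0.05 0 0 0 0 0; -1 0 0 0 0 0 0"}}

```text
clock: 17.42
eef_pos: [571.9, 74.8, -24.3]
tool_rot: [-3.141, -0.0, 1.645]
force: [0.3, -0.9, -1.5]
width: 55.4
gripper_force: 64.2
```

{"name": "move_arm", "arguments": {"targets": "-1 0.1 0 0 0 0 0; -1 0.05 0 0 0 0 0; -1 0 0 0 0 0 0"}}

```text
clock: 17.67
eef_pos: [571.9, 76.3, -24.2]
tool_rot: [-3.141, -0.0, 1.645]
force: [-0.6, -0.1, -1.7]
width: 55.1
gripper_force: 64.1
```

{"name": "move_arm", "arguments": {"targets": "-1 0.1 0 0.02 0 0 0; -1 0.05 0 0 0 0 0; -1 0 0 0 0 0 0"}}

```text
clock: 17.92
eef_pos: [572.1, 77.5, -24.3]
tool_rot: [3.141, -0.0, 1.645]
force: [0.9, -0.5, -0.5]
width: 54.9
gripper_force: 64.2
```

{"name": "move_arm", "arguments": {"targets": "-1 0.1 0 0 0 0 0; -1 0.05 0 0 0 0 0; -1 0 0 0 0 0 0"}}

```text
clock: 18.17
eef_pos: [571.9, 79.1, -24.3]
tool_rot: [3.141, -0.0, 1.645]
force: [-0.1, -0.3, -0.4]
width: 54.9
gripper_force: 64.2
```

Run:
```python
from h import *
s=read_state();print(s['eef_pos'],s['force'],s['torque'])
g=snap('top','t9.png')['color'].astype(int).min(2)
for r in(217,221): print(list(zip(range(194,212),g[r,194:212])))
```

```text
[571.93538561  79.12350838 -24.26363309] [-0.1471661  -0.26531311 -0.43263585] [-0.10628278 -0.02194649 -0.01254585]
[(194, np.int64(92)), (195, np.int64(78)), (196, np.int64(32)), (197, np.int64(14)), (198, np.int64(116)), (199, np.int64(189)), (200, np.int64(178)), (201, np.int64(179)), (202, np.int64(176)), (203, np.int64(176)), (204, np.int64(179)), (205, np.int64(178)), (206, np.int64(178)), (207, np.int64(177)), (208, np.int64(177)), (209, np.int64(178)), (210, np.int64(177)), (211, np.int64(177))]
[(194, np.int64(118)), (195, np.int64(110)), (196, np.int64(63)), (197, np.int64(12)), (198, np.int64(112)), (199, np.int64(180)), (200, np.int64(178)), (201, np.int64(177)), (202, np.int64(176)), (203, np.int64(179)), (204, np.int64(179)), (205, np.int64(177)), (206, np.int64(177)), (207, np.int64(177)), (208, np.int64(181)), (209, np.int64(178)), (210, np.int64(177)), (211, np.int64(176))]
```

{"name": "move_arm", "arguments": {"targets": "-1 0.1 0 0 0 0 0; -1 0 0 0 0 0 0; -1 0 0 0 0 0 0"}}

```text
clock: 18.47
eef_pos: [571.9, 80.0, -24.3]
tool_rot: [3.141, -0.0, 1.645]
force: [-1.2, 0.3, -1.6]
width: 55.0
gripper_force: 64.2
```

{"name": "move_arm", "arguments": {"targets": "-1 0.1 0 0 0 0 0; -1 0 0 0 0 0 0; -1 0 0 0 0 0 0"}}

```text
clock: 18.72
eef_pos: [571.8, 80.4, -24.3]
tool_rot: [-3.142, 0.0, 1.645]
force: [0.8, -1.5, -0.7]
width: 55.0
gripper_force: 64.2
```

Movement has started to lag the command, so contact is near.

{"name": "move_arm", "arguments": {"targets": "-1 0.1 0 0 0 0 0; -1 0 0 0 0 0 0; -1 0 0 0 0 0 0"}}

```text
clock: 18.97
eef_pos: [571.7, 80.7, -24.3]
tool_rot: [-3.141, 0.001, 1.644]
force: [1.3, -4.5, -0.0]
width: 55.1
gripper_force: 64.2
```

{"name": "move_arm", "arguments": {"targets": "-1 0.1 0 0 0 0 0; -1 0 0 0 0 0 0; -1 0 0 0 0 0 0"}}

```text
clock: 19.22
eef_pos: [571.6, 81.1, -24.3]
tool_rot: [-3.141, 0.002, 1.644]
force: [0.2, -6.3, 0.5]
width: 54.7
gripper_force: 64.3
```

{"name": "move_arm", "arguments": {"targets": "-1 0.08 0 0 0 0 0; -1 0 0 0 0 0 0; -1 0 0 0 0 0 0; -1 0 0 0 0 0 0; -1 0 0 0 0 0 0"}}

```text
clock: 19.63
eef_pos: [571.5, 81.3, -24.3]
tool_rot: [-3.141, 0.003, 1.643]
force: [0.1, -7.3, 0.8]
width: 55.1
gripper_force: 64.3
```

{"name": "move_arm", "arguments": {"targets": "-1 0 0 0 0 0 0; -1 0 0 0 0 0 0; -1 0 0 0 0 0 0; -1 0 0 0 0 0 0; -1 0 0 0 0 0 0"}}

```text
clock: 20.05
eef_pos: [571.5, 81.2, -24.2]
tool_rot: [-3.141, 0.003, 1.643]
force: [0.1, -7.7, 0.2]
width: 54.8
gripper_force: 64.3
```

{"name": "move_arm", "arguments": {"targets": "-1 0 0 0 0 0 0; -1 0 0 0 0 0 0; -1 0 0 0 0 0 0; -1 0 0 0 0 0 0; -1 0 0 0 0 0 0"}}

```text
clock: 20.47
eef_pos: [571.5, 81.2, -24.3]
tool_rot: [-3.141, 0.003, 1.643]
force: [-1.2, -7.4, 0.3]
width: 55.3
gripper_force: 64.3
```

Held for over 1 s at about 7.5 N. Release and retreat straight up.

{"name": "move_arm", "arguments": {"targets": "0.6 0 0 0 0 0 0; 0.8 0 0 0 0 0 0; 1 0 0 0 0 0 0; 1 0 0 0 0 0 0; 1 0 0 0 0 0 0"}}

```text
clock: 20.88
eef_pos: [571.5, 84.5, -24.2]
tool_rot: [3.141, -0.001, 1.646]
force: [-0.0, 0.9, -0.2]
width: 85.4
gripper_force: 0.0
```

{"name": "move_arm", "arguments": {"targets": "1 0 0 -0.5 0 0 0; 1 0 0 -1.5 0 0 0; 1 0 0 -2.5 0 0 0; 1 0 0 -3 0 0 0; 1 0 0 -3 0 0 0"}}

```text
clock: 21.3
eef_pos: [570.9, 83.7, 81.8]
tool_rot: [-3.14, -0.0, 1.645]
force: [0.7, -0.3, -0.3]
width: 85.6
gripper_force: 0.0
```

{"name": "move_arm", "arguments": {"targets": "1 0 0 -3 0 0 0; 1 -3 0 -2 0 0 0; 1 -4 0 0 0 0 0; 1 -4 0 0 0 0 0; 1 -4 0 0 0 0 0"}}

```text
clock: 21.72
eef_pos: [583.0, -67.3, 132.0]
tool_rot: [3.14, 0.0, 1.646]
force: [0.5, -0.7, -1.1]
width: 85.5
gripper_force: 0.0
```

{"name": "move_arm", "arguments": {"targets": "1 -4 0 0 0 0 0; 1 -3 0 0 0 0 0; 1 -1 0 0 0 0 0; 1 0 0 0 0 0 0; 1 0 0 0 0 0 0"}}

```text
clock: 22.13
eef_pos: [588.4, -144.9, 130.9]
tool_rot: [3.141, -0.001, 1.644]
force: [0.5, 0.1, -0.7]
width: 85.2
gripper_force: 0.0
```

Run:
```python
from h import *
s=read_state();print(s['clock'],s['eef_pos'],s['force'],s['width'])
a=load('top'); d0=cv2.imread('pics/top1.png').astype(int); b=snap('top','t10.png')['color'][:,:,::-1].astype(int)
g=b.min(2)
for r in(212,217,222): print(r,list(g[r,190:280:2]))
for c in(205,215,225,260): print(c,list(g[200:242,c]))
G=np.array([564.65,134.5]);u=np.array([np.cos(1.643),np.sin(1.643)])
for x,z in((23+95,40),(23+10,40),(23-95,34)): print(proj(a,[[*(G+x*u),z]]))
m=(np.abs(b-d0).max(2)>40).astype(np.uint8); n,l,st,c=cv2.connectedComponentsWithStats(m); print(st[(st[:,4]>15)][1:])
```

```text
22.1333 [ 588.41841905 -144.91739475  130.85151119] [ 0.53817478  0.12539254 -0.72251919] 85.20460175732367
212 [np.int64(156), np.int64(86), np.int64(94), np.int64(148), np.int64(157), np.int64(186), np.int64(188), np.int64(189), np.int64(188), np.int64(186), np.int64(187), np.int64(187), np.int64(189), np.int64(189), np.int64(186), np.int64(188), np.int64(187), np.int64(187), np.int64(187), np.int64(189), np.int64(163), np.int64(10), np.int64(17), np.int64(35), np.int64(60), np.int64(72), np.int64(69), np.int64(18), np.int64(26), np.int64(21), np.int64(36), np.int64(39), np.int64(39), np.int64(38), np.int64(34), np.int64(37), np.int64(36), np.int64(36), np.int64(35), np.int64(35), np.int64(30), np.int64(98), np.int64(157), np.int64(154), np.int64(154)]
217 [np.int64(170), np.int64(83), np.int64(97), np.int64(39), np.int64(129), np.int64(188), np.int64(187), np.int64(188), np.int64(189), np.int64(187), np.int64(189), np.int64(188), np.int64(188), np.int64(189), np.int64(189), np.int64(188), np.int64(187), np.int64(189), np.int64(188), np.int64(191), np.int64(172), np.int64(15), np.i
[... 3030 characters left out ...]
int64(37), np.int64(37), np.int64(42), np.int64(40), np.int64(39), np.int64(37), np.int64(36), np.int64(22), np.int64(25), np.int64(28), np.int64(27), np.int64(28), np.int64(24), np.int64(28), np.int64(38), np.int64(20), np.int64(89), np.int64(162), np.int64(154), np.int64(155), np.int64(155), np.int64(156), np.int64(152), np.int64(153), np.int64(153), np.int64(155), np.int64(153), np.int64(155), np.int64(156), np.int64(152), np.int64(153)]
[[196.96164192 221.07493356]]
[[229.5134232  218.37136846]]
[[269.91306176 215.33869493]]
[[  275   100   285   320 43226]
 [  244   198    30    31   785]
 [  198   202    42    31  1025]
 [  280   312    16    47   255]
 [  281   362     3    14    18]]
```

```bash
python3 -c "
from cell import order; print(order.finish_job())"
```

```text
the job is handed in; nothing more can be done
None
```

The job is handed in at about 22 s: the lid is pressed fully shut, and the insert slid under the bar and was held on the stop at about 7.5 N for over a second. It was then released and left there with the whole lid past the bar, and nothing else on the cart visibly moved.

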